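# Lift the snap ring out of the sander's idler drum with a hook pick

### The job

The bearing of the sander's idler drum, held in the vise, has to come out, so take out its snap ring: with the hooked pick from the tool rack, reach under the ring end that crosses the notch in the bore and lift the ring out of its groove. Lay the ring flat in the steel parts tray without dropping it in, and stand the pick back upright in a slot of the rack. Leave the other tools and everything else on the bench where they are.

Things in the scene. Friction and masses are not known exactly. Their poses are not given: they have to be found in the camera images.
- drum: Aluminium idler drum, 110 mm across, 60 mm high, upright and clamped fast in the vise, open end up. Origin: on its axis, on its underside; z up; top face at z = 60. Bore 80 mm across. A bevelled groove in the bore holds the split ring: middle of the wire at z = 51 mm, 39.5 mm from the axis, so the wire stands 3 mm out of the bore wall.
- notch (a point): Middle of the removal notch, at the height of the drum's top face, 39.5 mm from its axis towards its own -x. The notch cuts away wall, lip and sleeve 15 degrees to either side of -x (21 mm wide), from z = 32 mm up through the face and out to 50 mm from the axis; it is open above and to the bore. Here a pick can go under the wire.
- bearing (a point): Middle of the bearing face that closes the bore, at the drum's z = 32 mm. Above it the bore is open, except for a thin spacer sleeve under the ring (radius 36.5 to 40 mm, up to z = 48.5 mm), on which the ring rests.
- ring: Split snap ring of black 5 mm round spring wire, 84 mm across, 40 g, with a 22 mm gap. Origin: centre of its circle at mid-wire; z is its axis; in the groove its axes are the drum's. Lifted by its end in the notch (5 to 10 N) that end rises 20 mm, then the rest snaps free and it hangs on the pick or lies on the drum. Free, it is too wide for the bore; fingers can pinch its wire from above.
- ring_end (a point): Middle of the wire at the free end of the ring that lies in the notch. At the start it is 7 mm to the drum's +y side of the notch's middle; the gap follows on that side, and on the other side the wire runs on across the notch into the groove.
- pick: Hook pick: square wooden handle 20 x 20 x 80 mm tall; below it a steel shaft 5 mm thick, 80 mm long, then a toe 4 mm thick that reaches 16 mm out from the shaft's axis towards the pick's own -x, rising 3 mm to its end. Origin: centre of the handle's underside, on the shaft's axis; z up along the handle. Lowest point 82.5 mm below the origin, top of the toe's end 75 mm below it. 45 g.
- pick_toe (a point): Top of the pick's toe, halfway along it: 7 mm out from the shaft's axis, 76.5 mm below the handle's underside.
- rack: Wooden tool rack: board 250 mm long (along its y), 70 mm wide, top 112 mm above the bench, on two end panels. Origin: under its centre, at bench height. Three slots 14 mm wide, open at its -x edge, at y = -70, 0, 70 mm: a tool's shaft hangs in the slot, its handle rests on the board at x = 0. The pick's toe points to the open edge, so it lifts straight out and goes straight in.
- slot_0 (a point): Resting point of a tool in the rack's slot at y = -70 mm, on top of the board.
- slot_1 (a point): Resting point of a tool in the rack's slot at y = 0 mm, on top of the board.
- slot_2 (a point): Resting point of a tool in the rack's slot at y = 70 mm, on top of the board.
- tray: Open steel parts tray, 180 (its x) x 160 x 22 mm high, walls and floor 3 mm, fixed to the bench, empty. Origin: centre of its underside.
- tray_in (a point): Centre of the tray's inner floor, 3 mm above the bench.
- vise: Low grey machine vise bolted to the bench, 105 mm wide (146 mm at its bolt lugs). Its base, 22 mm high, carries the drum at the vise's middle; jaws 58 mm high stand against the drum on the vise's +x and -x sides; with screw and handle it reaches from -180 to +150 mm along its x. Origin: under its middle.
- awl: Awl with a turned pear-shaped handle (32 mm thick, 63 mm tall) and a straight round spike, standing in a slot of the rack; origin: centre of the underside of its handle; not to be disturbed.
- screwdriver: Screwdriver with a round black handle (25 mm thick, 88 mm tall) and a straight flat blade, standing in a slot of the rack; origin: centre of the underside of its handle; not to be disturbed.
- roll_holder: Orange sandpaper roll holder, a lying tube 66 mm thick and 150 mm long on a flat foot screwed to the bench, with a ribbed twist cap at one end. Origin under its middle.
- scraper: Steel hand scraper, 60 mm blade, wooden handle, 215 mm long, lying flat, 24 mm high; origin under its middle; not to be disturbed.
- bit_box: Closed blue plastic router bit box, 150 x 95 x 45 mm; origin under its centre; not to be disturbed.
- angle_guide: Aluminium angle guide, 340 mm long along its y, legs 38 mm, screwed down on one leg. Origin under its middle.
- push_block_a: Maple push block, 190 x 72 mm, 70 mm high with its handle; origin under its centre; not to be disturbed.
- push_block_b: Second maple push block, the same as the first; origin under its centre; not to be disturbed.

How it is judged (in metres and radians):
On the way, in this order (a step that is already met when the one before it is completed fails the run):
1. the pick is lifted out of the rack (z of pick in the frame of rack above 0.16 m), for 0.1 s.
2. the pick has lifted the end of the ring out of the groove, above the drum's face (z of ring_end in the frame of drum between 0.063 and 0.3 m and horizontal distance between ring and drum below 0.06 m and contact force between pick and ring above 0.1 N), for 0.05 s.
3. the ring is carried away from the drum (horizontal distance between ring and drum above 0.11 m), for 0.1 s.
At the end, for the whole second after the job is handed in: The ring lies flat on the floor of the parts tray (its centre within 60 mm of the tray's centre, tilted by less than 0.12 rad), at rest; the pick stands upright (within 0.1 rad) in a slot of the rack, its handle resting on the board within 22 mm of the slot's resting point, at rest (horizontal distance between ring and tray_in below 0.06 m and z of ring in the frame of tray between 0.003 and 0.01 m and z of ring_end in the frame of tray below 0.012 m and angle between ring's own z axis and vertical below 0.12 rad and linear speed of each of ring, pick below 0.02 m/s and z of pick in the frame of rack between 0.108 and 0.117 m and angle between pick's own z axis and vertical below 0.1 rad and (horizontal distance between pick and slot_0 below 0.022 m or horizontal distance between pick and slot_1 below 0.022 m or horizontal distance between pick and slot_2 below 0.022 m)); the robot touches nothing.
It fails at once if another tool or bystander is moved more than 40 mm (distance of any of awl, screwdriver, scraper, bit_box, push_block_a, push_block_b from where it was at the start of the episode above 0.04 m).
It fails at once if the ring is dropped into the tray (linear speed of ring above 1.2 m/s and horizontal distance between ring and tray_in below 0.12 m).
It also fails if it takes over 72 s, if anything falls off the work surface, if the arm or the gripper's body presses on something with over 40 N, if the wrist force passes 120 N, or if a joint passes its speed limit or range.

### The arm

A 7-joint arm with a two-finger parallel gripper is mounted at the origin on the work surface. World frame = base frame: x ahead of the robot, y to its left, z up, the work surface at z = 0. Lengths are in m, angles in degrees, forces in N, time in s.
With the tool pointing down it reaches from about 0.425 to 0.875 m from the base axis. Payload 4.7 kg.
Tool frame: the origin (TCP) lies between the finger pads; the fingertips stand 19 mm ahead of it and the grasp point (between the pads) is the TCP; x points along the fingers, z is the direction in which the jaws open and shut, and the axes are right-handed (so a half turn about x gives the same grasp; the last joint's range is limited). The gripper opens to 87 mm and grips with 3 to 60 N. Pads are 19 mm wide; open, the fingers measure 117 mm over their backs; the gripper's body (75 mm by 190 mm) begins 51 mm behind the grasp point.
Start: joints at [-68.692, 18.392, -4.016, 83.108, 1.295, 78.541, -3.26], TCP at [0.228, 0.609, 0.242] pointing down, gripper open.
Joint ranges: [-163.93, 163.93], [-17.29, 119.83], [-79.2, 71.16], [3.27, 140.29], [-89.18, 269.18], [5.43, 117.66], [-154.24, 154.24]. Speed limits (degrees/s): [147.25, 147.25, 180, 180, 180, 180, 180].

### API

Orientations are given as [roll, pitch, yaw] about the fixed x, y, z axes, in that order (R = Rz(yaw) Ry(pitch) Rx(roll)).
In Python, from cell import monitor, read_camera, camera_model, env, regions_of gives the robot as it stands. The module is installed in compiled form; this text tells all that it offers.
- The arm moves only by the tool step_arm, never from a script. Its argument "deltas" is a list of rows, each a list of 5 numbers: the gripper's target within -1 to 1 (fully open at 1, half-way at 0, shut at -1), then the shift along the tool's x, y, z in m, then the turn about the tool's x in degrees. A call has 1 to 12 rows; each row is the pose to reach, as a shift and turn from the pose commanded when the call began, along the tool's axes at that moment; what a row does not reach only later rows make up. A row lasts 1/8 s, in which the tool goes at most 62.5 mm and 10.7 degrees, less where a joint would pass 70% of its speed; a pose out of reach is approached as far as the arm can. A call with a gripper value outside its range is refused whole. The fingers move at their own pace and stop on an object; "newtons" is the grip in N (left out, the last holds). Time passes only in rows, so rows that repeat a pose let the fingers close. It gives the time, the measured TCP pose, the force and the opening at its end, in the units of the state.
- monitor.get_obs(): the state, without advancing time (a new reading comes with each control period).
- read_camera(name): name is "scene" or "side" or "wrist"; returns (picture, depth): 384x512x3 uint8, red, green, blue; 384x512 float32, m along the optical axis (not along the pixel's ray), 0 where there is no reading.
- camera_model(name): a dict with "fx", "fy", "cx", "cy" (pixels), "k1" (the pictures are not rectified: a ray, as slopes to the right and down, at radius r is drawn at 1 + k1 r^2 times it, then the intrinsics apply), "xyz" and "attitude" of the camera in the world. Camera axes: x right, y down, z forward; pixel columns grow to the right and rows downward; lengths in m; the calibration is good to about 2 mm. A picture is of the moment at which its call begins: read the wrist's pose just before it. camera_model takes no time and is no camera call; for the wrist camera it gives the pose at the moment of the call.
- env.sign_off(): hands the job in, once; it reports no verdict.
Trained networks look in the newest picture that a camera, given by its name, has taken for a name from the list of things; names that differ only in an ending like _2 or _b are one class to them, and where a whole thing is asked for, a point or a joint stands for the part that bears it (a point fixed in the world has none). Each returns a list of dicts, best first, with "p" (0 to 1); they miss things now and then, are a little off and sometimes report something else, mostly with a low value. They report only what shows in the picture. A call takes as long as a camera call.
- regions_of(camera, thing): "pixels" (384x512 bool, what is visible of it) and "pixel" ([column, row] in pixels, amid what is visible of it).
The state is a dict: "time_s": time; "qpos": joint angles; "joint_velocities": joint speeds; "effort": joint torques, N m; "tool_pos": TCP position; "tool_rot": TCP orientation; "force": force on the tool from outside, world axes, zero at the start; "wrist_torque": the same for the moment, N m; "grip_width": finger opening in m.
Only numpy, scipy, OpenCV 4.12 (cv2) and the standard library are available. Lean on these libraries where they do the work, as an engineer would, in place of code of your own. Each camera call takes 0.05 s, during which the arm holds its last target. There are 200 camera calls.

## Working session

There is one attempt and no reset: what is moved stays moved. The work goes in short steps, Python scripts to look and compute and a tool call to move; the robot and the scene stay as the last step left them, time stands still between calls to the robot, and variables do not carry over. Pictures are saved under pics/ and viewed, about 8 in all and at most 12, crops included, and the job is handed in when it is done.

Besides the shell and the picture viewer there is one more tool, called after "Request:" as name(argument=value, ...), one argument or row to a line, values as JSON. step_arm: Moves the arm, as the interface text tells. Its arguments: {"type":"object","properties":{"deltas":{"type":"array"},"newtons":{"type":"number"}},"required":["deltas"]}

```bash
mkdir -p pics
cat > h.py <<'E'
import numpy as np, cv2
from scipy.spatial.transform import Rotation as Ro
from cell import monitor, read_camera, camera_model, env, regions_of
def Rm(a): return Ro.from_euler('xyz',a,degrees=True).as_matrix()
def cloud(m,d):
    K=np.array([[m['fx'],0,m['cx']],[0,m['fy'],m['cy']],[0,0,1.]])
    v,u=np.mgrid[0:384,0:512]
    p=cv2.undistortPoints(np.stack([u.ravel(),v.ravel()],1).astype(np.float64)[:,None],K,np.array([m['k1'],0,0,0,0.]))[:,0].reshape(384,512,2)
    P=np.dstack([p*d[...,None],d]); return P@Rm(m['attitude']).T+np.array(m['xyz'])
def look(n):
    m=camera_model(n); im,d=read_camera(n); return im,d,m,cloud(m,d)
def save(im,f,s=1.5): cv2.imwrite('pics/'+f,cv2.resize(im[...,::-1],None,fx=s,fy=s))
def proj(m,p):
    q=Rm(m['attitude']).T@(np.array(p)-m['xyz']); x=q[:2]/q[2]; x=x*(1+m['k1']*(x@x)); return x*[m['fx'],m['fy']]+[m['cx'],m['cy']]
E
python3 - <<'E'
from h import *
o=monitor.get_obs(); print(o)
for n in ['scene','side']:
    im,d,m,P=look(n); save(im,n+'0.png'); print(n,m)
    np.savez(n+'0.npz',im=im,d=d,P=P)
    for t in ['drum','ring','pick','awl','screwdriver','rack','tray','vise']:
        for r in regions_of(n,t)[:2]:
            k=r['pixels']&(d>0); Q=P[k]
            if len(Q): print(t,round(r['p'],2),np.round(r['pixel']),len(Q),'med',np.median(Q,0).round(3),'lo',np.percentile(Q,3,0).round(3),'hi',np.percentile(Q,97,0).round(3))
E
```

```text
{'time_s': 0.0, 'qpos': array([-68.69231062,  18.43886122,  -4.01633284,  83.17616874,
         1.29414414,  78.53965556,  -3.25973972]), 'joint_velocities': array([ 0.00924258, -0.03877041, -0.10628239, -0.12859383,  0.08737639,
        0.03872422,  0.04776747]), 'effort': array([-3.51208701e-04, -4.91308272e+01, -4.03923551e-01, -3.12526667e+01,
       -6.38339692e-02,  4.37212118e-02,  1.76461681e-04]), 'tool_pos': array([0.22748324, 0.60833644, 0.24045273]), 'tool_rot': array([-177.55394066,   89.89041427, -108.05100248]), 'force': array([0.86359884, 1.09988022, 0.32593613]), 'wrist_torque': array([0.00966778, 0.00389564, 0.05387965]), 'grip_width': 0.08711754016629267}
scene {'fx': 495.115985370607, 'fy': 495.115985370607, 'cx': 261.8358805734799, 'cy': 196.4490171928294, 'k1': 0.06262223150040881, 'xyz': array([1.50471826, 0.17848606, 1.06937866]), 'attitude': array([-134.6011104 ,    1.13150862,  101.13464307])}
drum 0.75 [285. 223.] 1291 med [0.591 0.032 0.069] lo [ 0.547 -0.017  0.036] hi [0.649 0.082 0.084]
ring 0.53 [289. 210.] 4 med [0.56  0.047 0.073] lo [0.554 0.043 0.0
[... 1484 characters left out ...]
.079]
pick 0.53 [199. 126.] 132 med [0.5   0.315 0.158] lo [0.492 0.31  0.116] hi [0.511 0.33  0.192]
pick 0.46 [209. 154.] 1250 med [0.489 0.222 0.102] lo [0.458 0.191 0.003] hi [0.535 0.44  0.115]
screwdriver 0.69 [190. 114.] 141 med [0.505 0.385 0.165] lo [0.494 0.331 0.112] hi [0.519 0.409 0.199]
rack 0.58 [207. 154.] 1116 med [0.488 0.215 0.102] lo [0.458 0.192 0.007] hi [0.528 0.436 0.115]
tray 0.76 [301. 292.] 3553 med [ 0.491 -0.321  0.003] lo [ 0.398 -0.408 -0.002] hi [ 0.581 -0.235  0.022]
tray 0.55 [209. 141.] 109 med [0.493 0.244 0.155] lo [0.482 0.236 0.12 ] hi [0.507 0.254 0.173]
vise 0.56 [252. 204.] 2089 med [0.529 0.006 0.034] lo [ 0.428 -0.034  0.005] hi [0.736 0.078 0.061]
```

View pics/scene0.png

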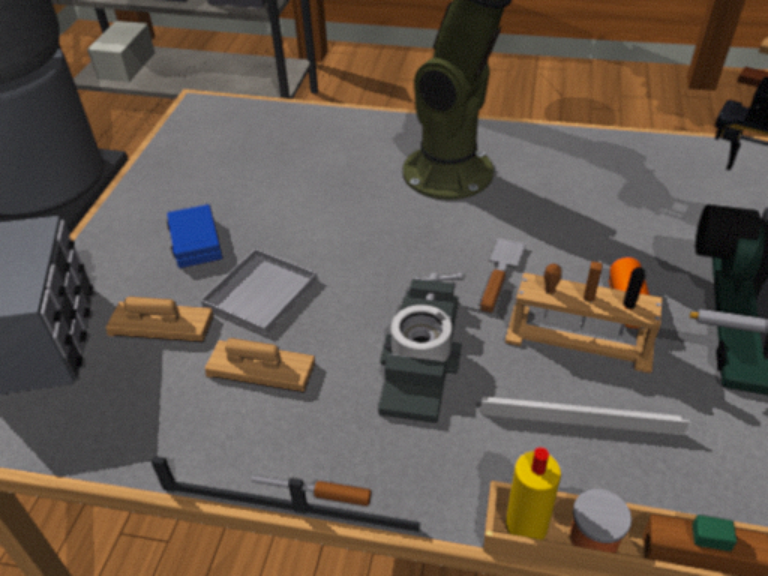

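Run:
```python
from h import *
print(Rm(monitor.get_obs()['tool_rot']).round(3), camera_model('wrist'))
for n in ['scene','side']:
    z=np.load(n+'0.npz');P=z['P'];d=z['d']
    x,y,zz=P[...,0],P[...,1],P[...,2]
    # drum top face
    k=(d>0)&(abs(x-.6)<.08)&(abs(y-.03)<.08)&(zz>.076)&(zz<.09)
    Q=P[k]; print(n,'drumtop',len(Q),np.median(Q,0))
    pts=Q[:,:2].astype(np.float32); (c,r)=cv2.minEnclosingCircle(pts); print('circ',c,r)
    k=(d>0)&(abs(x-.5)<.1)&(abs(y-.32)<.2)&(zz>.105)&(zz<.118)
    print('rack top',len(P[k]),cv2.minAreaRect(P[k][:,:2].astype(np.float32)*1000),np.median(zz[k]))
    k=(d>0)&(abs(x-.5)<.05)&(abs(y-.32)<.035)&(zz>.125)&(zz<.21)
    print('pick hdl',len(P[k]),P[k].min(0),P[k].max(0))
    k=(d>0)&(abs(x-.5)<.05)&(abs(y-.32)<.035)&(zz>.188)&(zz<.21)
    print('pick top',len(P[k]),cv2.minAreaRect(P[k][:,:2].astype(np.float32)*1000))
    k=(d>0)&(abs(x-.49)<.14)&(abs(y+.32)<.14)&(zz>.017)&(zz<.026)
    print('tray',len(P[k]),cv2.minAreaRect(P[k][:,:2].astype(np.float32)*1000))
z=np.load('side0.npz'); save(z['im'][60:320,140:400],'sidecrop.png',3) if 0 else save(z['im'][80:250,150:350],'sidecrop.png',3.5)
```

```text
[[ 0.    -0.937  0.35 ]
 [ 0.     0.35   0.937]
 [-1.    -0.     0.   ]] {'fx': 281.9260284821411, 'fy': 281.9260284821411, 'cx': 255.0311571109171, 'cy': 190.34610207328024, 'k1': -0.019256836917526946, 'xyz': array([0.16398258, 0.63290415, 0.38345271]), 'attitude': array([ 1.65509846e+02, -1.81211298e-02,  6.94822798e+01])}
scene drumtop 507 [0.60255584 0.03076895 0.08122141]
circ (0.5958368182182312, 0.03117971122264862) 0.057110801339149475
rack top 1622 ((500.8232421875, 321.82879638671875), (251.640625, 79.00181579589844), 83.73355102539062) 0.11135111365434963
pick hdl 180 [0.4914663  0.31166589 0.12544408] [0.51423539 0.33191173 0.19381841]
pick top 41 ((501.4811706542969, 321.77569580078125), (19.03911018371582, 20.23190689086914), 62.79722213745117)
tray 558 ((504.31231689453125, -336.9341125488281), (250.69081115722656, 242.74612426757812), 0.260182648897171)
side drumtop 388 [0.59836928 0.02669211 0.08188254]
circ (0.5972852110862732, 0.03255084156990051) 0.05708429217338562
rack top 654 ((502.8550720214844, 320.3326416015625), (254.28111267089844, 72.52222442626953), 84.67247009277344) 0.11111716237706515
pick hdl 123 [0.49134289 0.30879095 0.12509308] [0.51361215 0.33271656 0.19656301]
pick top 22 ((501.04180908203125, 320.95098876953125), (23.484275817871094, 16.355466842651367), 89.79373168945312)
tray 613 ((522.08837890625, -341.5799255371094), (184.1000213623047, 257.0444641113281), 70.26890563964844)
```

The scene view shows the drum at about (420,330), the pick (square handle) in the rack's middle slot at (593,280), and the tray at (260,290). The measured sizes match: drum top at z 0.082, rack top at 0.111. Next I'll move to a viewpoint above both the rack and the drum.

Request:
step_arm(
  deltas=[
    [1, -0.02, -0.05, -0.03, 8],
    [1, -0.04, -0.1, -0.065, 17],
    [1, -0.06, -0.15, -0.1, 26],
    [1, -0.08, -0.2, -0.135, 35],
    [1, -0.1, -0.25, -0.17, 44],
    [1, -0.12, -0.3, -0.2, 53],
    [1, -0.13, -0.35, -0.235, 62],
    [1, -0.13, -0.4, -0.27, 70],
    [1, -0.13, -0.446, -0.301, 75.5],
    [1, -0.13, -0.446, -0.301, 75.5],
    [1, -0.13, -0.446, -0.301, 75.5],
  ],
)

```text
time_s: 2.28
tool_pos: [0.5397, 0.1713, 0.3715]
tool_rot: [122.7, 89.9, 116.8]
force: [0.0, 0.2, 0.2]
grip_width: 0.0871
```

Run:
```python
from h import *
o=monitor.get_obs(); print(o['time_s'],o['tool_pos'],o['tool_rot'],o['qpos'].round(1))
im,d,m,P=look('wrist'); save(im,'w1.png'); np.savez('w1.npz',im=im,d=d,P=P); print(m['xyz'],m['attitude'])
for t in ['drum','ring','pick','rack','notch','ring_end','pick_toe','slot_1']:
    for r in regions_of('wrist',t)[:1]:
        k=r['pixels']&(d>0); Q=P[k]
        if len(Q): print(t,round(r['p'],2),np.round(r['pixel']),len(Q),'med',np.median(Q,0).round(3),'lo',np.percentile(Q,3,0).round(3),'hi',np.percentile(Q,97,0).round(3))
x,y,zz=P[...,0],P[...,1],P[...,2]
k=(d>0)&(abs(x-.6)<.08)&(abs(y-.03)<.08)&(zz>.077)&(zz<.09); print('drum',cv2.minEnclosingCircle(P[k][:,:2].astype(np.float32)))
# top-down ortho maps
def ortho(cx,cy,z,w,s):
    g=np.linspace(-w,w,s); out_u=np.zeros((s,s),np.float32); out_v=out_u.copy()
    for i,gx in enumerate(g[::-1]):
        for j,gy in enumerate(g[::-1]):
            out_u[i,j],out_v[i,j]=proj(m,[cx+gx,cy+gy,z])
    return cv2.remap(im,out_u,out_v,cv2.INTER_CUBIC)
a=np.hstack([ortho(.597,.032,.082,.065,300),ortho(.501,.321,.112,.065,300)])
save(a,'o1.png',1.3)
```

```text
2.275 [0.53972147 0.17134676 0.3715108 ] [122.74142433  89.94626719 116.78212505] [-40.8   6.3  22.8  83.5  -2.5  90.7 -24.1]
[0.54706271 0.23925197 0.51340828] [ 1.65549676e+02  5.35956243e-02 -5.97747773e+00]
drum 0.94 [295. 225.] 1996 med [0.595 0.06  0.063] lo [ 0.548 -0.014  0.03 ] hi [0.637 0.088 0.082]
ring 0.45 [279. 224.] 32 med [0.568 0.06  0.073] lo [0.563 0.04  0.072] hi [0.632 0.066 0.075]
pick 0.67 [207.  45.] 720 med [0.503 0.32  0.188] lo [0.492 0.314 0.111] hi [0.511 0.333 0.192]
rack 0.92 [219.  78.] 6607 med [0.506 0.298 0.111] lo [0.463 0.203 0.012] hi [0.536 0.384 0.112]
pick_toe 0.91 [209.  45.] 694 med [0.503 0.32  0.189] lo [0.492 0.314 0.118] hi [0.511 0.333 0.192]
slot_1 0.97 [218.  77.] 6592 med [0.506 0.298 0.111] lo [0.463 0.203 0.011] hi [0.536 0.384 0.112]
drum ((0.5946668386459351, 0.0334329791367054), 0.05576261878013611)
```

View pics/o1.png

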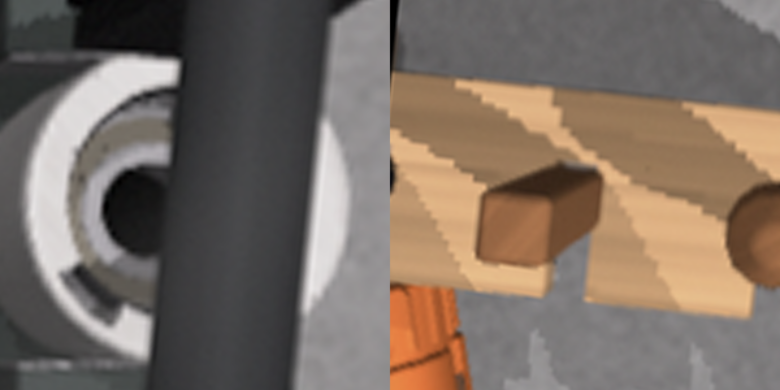

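View pics/w1.png

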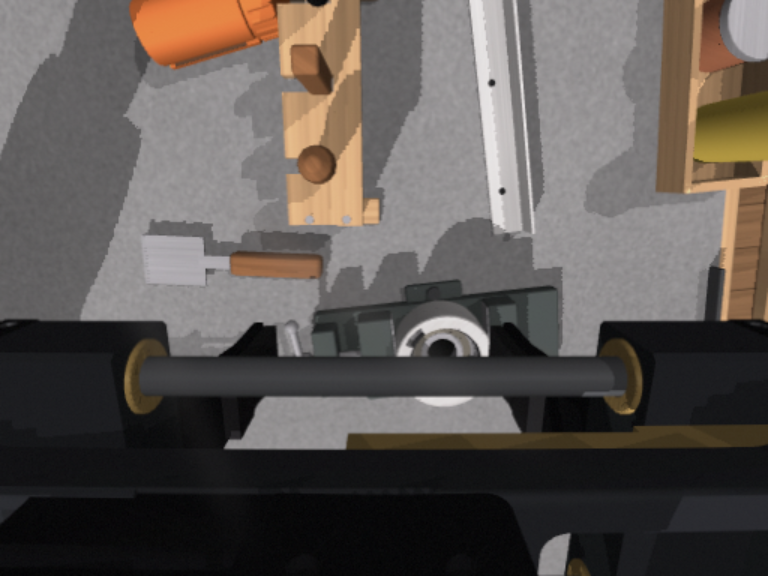

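The left ortho view shows the notch at about (91,295), which is a bearing of about 133.5° from the drum axis. The drum's yaw is therefore about -46.5°. The right view shows the open slot edge towards -x and a rack yaw of about -5.7°. Now I'll grip the pick's handle.

Request:
step_arm(
  deltas=[
    [1, 0.03, 0.05, -0.018, 0],
    [1, 0.06, 0.1, -0.036, 0],
    [1, 0.09, 0.146, -0.0536, 0],
    [1, 0.11, 0.146, -0.0536, 0],
    [1, 0.16, 0.146, -0.0536, 0],
    [1, 0.2, 0.146, -0.0536, 0],
    [1, 0.2145, 0.146, -0.0536, 0],
    [1, 0.2145, 0.146, -0.0536, 0],
    [-0.8, 0.2145, 0.146, -0.0536, 0],
    [-0.8, 0.2145, 0.146, -0.0536, 0],
    [-0.8, 0.2145, 0.146, -0.0536, 0],
    [-0.8, 0.2145, 0.146, -0.0536, 0],
  ],
  newtons=40,
)

```text
time_s: 4.22
tool_pos: [0.5021, 0.3217, 0.1575]
tool_rot: [48.4, 90.0, 42.4]
force: [-0.1, -0.1, -0.3]
grip_width: 0.0549
```

Request:
step_arm(
  deltas=[
    [-0.8, 0, 0, 0, 0],
    [-0.8, 0, 0, 0, 0],
    [-0.8, 0, 0, 0, 0],
    [-0.8, 0, 0, 0, 0],
    [-0.8, -0.02, 0, 0, 0],
    [-0.8, -0.05, 0, 0, 0],
    [-0.8, -0.09, 0, 0, 0],
    [-0.8, -0.13, 0, 0, 0],
    [-0.8, -0.17, 0, 0, 0],
    [-0.8, -0.17, 0, 0, 0],
    [-0.8, -0.17, 0, 0, 0],
  ],
)

```text
time_s: 5.6
tool_pos: [0.5017, 0.3214, 0.3263]
tool_rot: [-141.6, 89.9, -147.6]
force: [-0.8, 0.7, -1.6]
grip_width: 0.0197
```

Run:
```python
from h import *
o=monitor.get_obs(); print(o['time_s'],o['tool_pos'],o['tool_rot'],o['grip_width'],o['force'],o['qpos'].round(1))
im,d,m,P=look('wrist'); save(im,'w2.png')
for n in ['wrist','scene','side']:
    if n!='wrist': im,d,m,P=look(n)
    for r in regions_of(n,'pick')[:1]:
        Q=P[r['pixels']&(d>0)]
        Q=Q[np.linalg.norm(Q[:,:2]-o['tool_pos'][:2],axis=1)<.05]
        print(n,round(r['p'],2),r['pixel'],len(Q),'lo',np.percentile(Q,2,0).round(4),'hi',np.percentile(Q,98,0).round(4)) if len(Q) else print(n,r['p'])
        for zl,zh in [(.15,.2),(.2,.215),(.215,.23),(.23,.245),(.245,.26),(.28,.285),(.285,.29)]:
            q=Q[(Q[:,2]>zl)&(Q[:,2]<zh)]
            if len(q):print(zl,len(q),q.mean(0).round(4))
```

```text
5.6 [0.5016889  0.32136309 0.32632311] [-141.58136137   89.94759464 -147.57846131] 0.019663863027464822 [-0.80036347  0.69018249 -1.59011253] [-49.5  10.2  16.7  84.   -2.9  86.2 -38.8]
wrist 0.97 [255.6, 231.6] 2444 lo [0.4924 0.3177 0.2032] hi [0.512  0.335  0.3608]
0.2 72 [0.4959 0.3257 0.2046]
0.215 25 [0.5026 0.3261 0.2224]
0.23 22 [0.5023 0.3264 0.238 ]
0.245 20 [0.5025 0.3263 0.2502]
0.28 31 [0.5025 0.3341 0.2835]
0.285 67 [0.503  0.3341 0.2877]
scene 0.66 [404.7, 150.3] 58 lo [0.5028 0.3121 0.2401] hi [0.5156 0.3284 0.299 ]
0.23 4 [0.5053 0.3207 0.2396]
0.245 6 [0.505  0.3209 0.2504]
0.28 6 [0.5115 0.3231 0.2829]
0.285 14 [0.5117 0.3187 0.2875]
side 0.58 [195.1, 85.4] 181 lo [0.4908 0.3089 0.205 ] hi [0.5127 0.3279 0.3613]
0.2 9 [0.4994 0.3215 0.2047]
0.215 7 [0.5037 0.3237 0.2215]
0.23 5 [0.5044 0.3229 0.2351]
0.245 7 [0.5032 0.3222 0.2535]
0.28 6 [0.5014 0.3188 0.2831]
0.285 9 [0.5037 0.3143 0.2886]
```

Request:
step_arm(
  deltas=[
    [-0.8, 0, -0.045, 0.018, 7],
    [-0.8, 0, -0.09, 0.037, 14],
    [-0.8, 0, -0.135, 0.055, 21],
    [-0.8, 0, -0.18, 0.074, 28],
    [-0.8, 0.01, -0.225, 0.092, 35],
    [-0.8, 0.03, -0.2657, 0.1103, 40.5],
    [-0.8, 0.05, -0.2657, 0.1103, 40.5],
    [-0.8, 0.06, -0.2657, 0.1103, 40.5],
    [-0.8, 0.06, -0.2657, 0.1103, 40.5],
    [-0.8, 0.06, -0.2657, 0.1103, 40.5],
  ],
)

```text
time_s: 7.15
tool_pos: [0.5842, 0.0466, 0.2678]
tool_rot: [65.1, 89.9, 18.7]
force: [-0.1, -0.1, -0.6]
grip_width: 0.0196
```

Run:
```python
from h import *
o=monitor.get_obs(); print(o['time_s'],o['tool_pos'],o['tool_rot'],o['grip_width'],o['force'],o['qpos'].round(1))
im,d,m,P=look('wrist'); np.savez('w3.npz',im=im,d=d,P=P)
Rt=Rm(o['tool_rot']); print(Rt.round(3))
x,y,z=P[...,0],P[...,1],P[...,2]
k=(d>0)&(abs(x-.6)<.08)&(abs(y-.03)<.08)&(z>.079)&(z<.086); Q=P[k]
print(len(Q),Q.mean(0),cv2.minEnclosingCircle(Q[:,:2].astype(np.float32)))
r=np.hypot(Q[:,0]-.596,Q[:,1]-.0325); b=np.degrees(np.arctan2(Q[:,1]-.0325,Q[:,0]-.596))%360
for lo in range(0,360,6):
    s=(b>=lo)&(b<lo+6)
    if s.sum()>3: print(lo,s.sum(),np.percentile(r[s],[3,97]).round(4),end='; ')
k=(d>0)&(np.hypot(x-o['tool_pos'][0],y-o['tool_pos'][1])<.03)&(z>.125)&(z<.2)
print('pick');Q=P[k]
for a in np.arange(.125,.2,.01):
    q=Q[(Q[:,2]>a)&(Q[:,2]<a+.01)]
    if len(q): print(a.round(3),len(q),q.min(0).round(4),q.max(0).round(4))
save(im[90:330,130:400],'w3.png',2.2)
C=np.array([.596,.0325]); 
for t in ['ring','ring_end','notch']:
    for g in regions_of('wrist',t)[:1]:
        Q=P[g['pixels']&(d>0)]; print(t,g['p'],g['pixel'],len(Q),np.median(Q,0) if len(Q) else 0)
```

```text
7.15 [0.58418539 0.04663603 0.26784657] [65.1269244  89.93133629 18.71730863] 0.01955187674459064 [-0.07845046 -0.07308806 -0.58351176] [-34.   10.4  30.9  91.5  -5.4  79.5 -49. ]
[[ 0.001  0.724  0.689]
 [ 0.     0.689 -0.724]
 [-1.     0.001  0.001]]
2332 [0.60562954 0.03847852 0.08064574] ((0.5952576398849487, 0.03351401537656784), 0.0550045445561409)
0 53 [0.0398 0.0531]; 6 50 [0.0402 0.053 ]; 12 51 [0.0402 0.0531]; 18 53 [0.0404 0.0537]; 24 54 [0.0405 0.054 ]; 30 56 [0.0404 0.0544]; 36 50 [0.0404 0.0539]; 42 61 [0.041  0.0548]; 48 53 [0.0405 0.0543]; 54 56 [0.0413 0.0548]; 60 55 [0.0412 0.055 ]; 66 54 [0.0417 0.055 ]; 72 58 [0.0417 0.0552]; 78 56 [0.0415 0.0553]; 84 53 [0.0423 0.055 ]; 90 53 [0.0417 0.0552]; 96 56 [0.0415 0.0552]; 102 51 [0.0417 0.055 ]; 108 54 [0.0415 0.0554]; 114 49 [0.0417 0.0556]; 120 21 [0.0511 0.056 ]; 126 17 [0.052  0.0558]; 132 20 [0.0519 0.0558]; 138 19 [0.0512 0.0557]; 144 24 [0.0426 0.0552]; 150 54 [0.0412 0.0553]; 156 48 [0.0414 0.0549]; 162 48 [0.0415 0.0549]; 168 48 [0.0413 0.0551]; 174 28 [0.0417 0.0556]; 222 9 [0.0404 0.0479]; 228 29 [0.0407 0.04
[... 392 characters left out ...]
 47 [0.0394 0.0518]; 336 44 [0.0392 0.0523]; 342 48 [0.0395 0.0522]; 348 48 [0.0397 0.0524]; 354 45 [0.0397 0.0525]; pick
0.135 34 [0.5758 0.0488 0.1407] [0.5891 0.0589 0.1449]
0.145 41 [0.5759 0.0472 0.145 ] [0.5892 0.0603 0.1537]
0.155 17 [0.5857 0.0476 0.155 ] [0.5893 0.0512 0.165 ]
0.165 16 [0.5858 0.0475 0.1665] [0.5892 0.051  0.175 ]
0.175 18 [0.5861 0.0478 0.1758] [0.5892 0.0513 0.1839]
0.185 20 [0.5863 0.048  0.1851] [0.5892 0.0512 0.1936]
0.195 4 [0.5876 0.0493 0.1959] [0.5891 0.0511 0.197 ]
ring 0.97 [289.2, 193.8] 453 [0.58927098 0.00320401 0.07376668]
ring_end 0.7 [238.9, 184.2] 77 [0.56406882 0.05473922 0.07384644]
notch 0.9 [267.8, 167.6] 5337 [0.59978745 0.03706623 0.06736029]
```

View pics/w3.png

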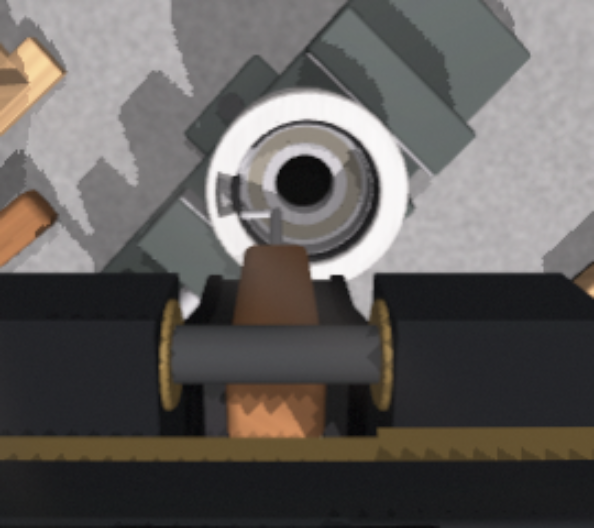

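The crop shows the notch at about (228,193), with the pick's shaft and toe at (275,225) and (265,215), pointing at the notch. The drum centre refines to (0.5956, 0.0335) and the notch bearing to 133°. I'll shift 1.5 mm and descend inside the bore.

Request:
step_arm(
  deltas=[
    [-0.8, 0.0, -0.0015, 0, 0.5],
    [-0.8, 0.03, -0.0015, 0, 0.5],
    [-0.8, 0.05, -0.0015, 0, 0.5],
    [-0.8, 0.065, -0.0015, 0, 0.5],
    [-0.8, 0.075, -0.0015, 0, 0.5],
    [-0.8, 0.082, -0.0015, 0, 0.5],
    [-0.8, 0.082, -0.0015, 0, 0.5],
    [-0.8, 0.082, -0.0015, 0, 0.5],
  ],
)

```text
time_s: 8.35
tool_pos: [0.5832, 0.0447, 0.1857]
tool_rot: [60.5, 89.9, 13.5]
force: [-0.5, -0.4, -0.5]
grip_width: 0.0197
```

Run:
```python
from h import *
o=monitor.get_obs(); T=o['tool_pos']; print(o['time_s'],T,o['force'],o['grip_width'])
im,d,m,P=look('wrist'); x,y,z=P[...,0],P[...,1],P[...,2]
k=(d>0)&(z>.0795)&(z<.0835)&(np.hypot(x-.5956,y-.0335)<.065); print(cv2.minEnclosingCircle(P[k][:,:2].astype(np.float32)))
k=(d>0)&(np.hypot(x-T[0],y-T[1])<.012)&(z>.088)&(z<.13); Q=P[k]; print('shaft',len(Q),Q.min(0),Q.max(0),Q.mean(0))
save(im[90:290,130:400],'w4.png',2.8)
```

```text
8.35 [0.5832199  0.04474689 0.18569095] [-0.51201538 -0.42297361 -0.49819172] 0.019709269836394774
((0.5951560139656067, 0.03410783037543297), 0.05458914488554001)
shaft 50 [0.58519172 0.04570642 0.08863168] [0.58823593 0.04926708 0.11580853] [0.58710534 0.04801775 0.10184052]
```

View pics/w4.png

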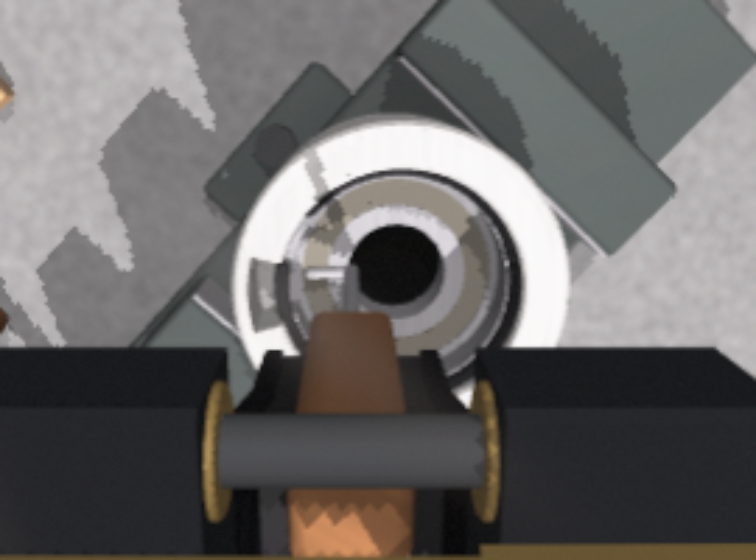

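The toe is in the bore at (325,272), pointing at the notch at (265,295). The computed offset along the notch is +2 mm, as intended. I'll slide it under the wire and then lift.

Request:
step_arm(
  deltas=[
    [-0.8, 0, 0, -0.005, 0],
    [-0.8, 0, 0, -0.01, 0],
    [-0.8, 0, 0, -0.0148, 0],
    [-0.8, 0, 0, -0.0148, 0],
    [-0.8, 0, 0, -0.0148, 0],
  ],
  newtons=55,
)

```text
time_s: 9.02
tool_pos: [0.5727, 0.0555, 0.1851]
tool_rot: [50.9, 90.0, 3.9]
force: [0.1, 0.4, -1.2]
grip_width: 0.0193
```

Request:
step_arm(
  deltas=[
    [-0.8, -0.005, 0, 0, 0],
    [-0.8, -0.009, 0, 0, 0],
    [-0.8, -0.013, 0, 0, 0],
    [-0.8, -0.017, 0, 0, 0],
    [-0.8, -0.021, 0, 0, 0],
    [-0.8, -0.025, 0, 0, 0],
    [-0.8, -0.025, 0, 0, 0],
  ],
)

```text
time_s: 9.9
tool_pos: [0.5728, 0.0553, 0.2109]
tool_rot: [61.0, 90.0, 14.0]
force: [-0.8, 0.2, -1.2]
grip_width: 0.0193
```

Run:
```python
from h import *
o=monitor.get_obs(); T=o['tool_pos']; print(o['time_s'],T,o['force'],o['grip_width'])
im,d,m,P=look('wrist'); 
for g in regions_of('wrist','ring')[:1]:
    k=g['pixels']&(d>0);Q=P[k]; print('ring',g['p'],len(Q)); n=np.array([-.682,.731]);t=np.array([.731,.682])
    q=Q[:,:2]-[.5956,.0335]; b=np.degrees(np.arctan2(q@t,q@n))
    for lo in range(-180,180,20):
        s=(b>=lo)&(b<lo+20)
        if s.sum()>2: print(lo,s.sum(),np.median(np.hypot(*q[s].T)).round(4),np.median(Q[s,2]).round(4))
```

```text
9.9 [0.57278663 0.05534223 0.21086862] [-0.78216252  0.21635803 -1.15024608] 0.019346810660461046
ring 0.77 815
-180 68 0.0367 0.0734
-160 68 0.0366 0.0748
-140 35 0.0366 0.0765
-120 33 0.037 0.0804
-100 12 0.0372 0.082
-20 59 0.0374 0.092
0 66 0.0378 0.0917
20 28 0.0371 0.0843
40 90 0.0376 0.0831
60 71 0.0375 0.0807
80 61 0.0376 0.0784
100 57 0.0376 0.076
120 51 0.0375 0.0745
140 55 0.0374 0.0736
160 61 0.0367 0.0734
```

Request:
step_arm(
  deltas=[
    [-0.8, -0.003, 0, 0, 0],
    [-0.8, -0.006, 0, 0, 0],
    [-0.8, -0.009, 0, 0, 0],
    [-0.8, -0.012, 0, 0, 0],
    [-0.8, -0.012, 0, 0, 0],
    [-0.8, -0.012, 0, 0, 0],
  ],
)

```text
time_s: 10.75
tool_pos: [0.5727, 0.0555, 0.2221]
tool_rot: [85.7, 90.0, 38.7]
force: [-0.2, 0.4, 0.4]
grip_width: 0.0198
```

```bash
cat > ringlook.py <<'E'
from h import *
import sys
o=monitor.get_obs(); T=o['tool_pos']; print(o['time_s'],T,o['force'],o['grip_width'])
for n in sys.argv[1].split(','):
    im,d,m,P=look(n); save(im,'r%s_%d.png'%(n,o['time_s']*10))
    gs=regions_of(n,'ring')
    for g in gs[:2]:
        k=g['pixels']&(d>0);Q=P[k]; 
        if len(Q)<5: continue
        c=np.median(Q,0); u,s,v=np.linalg.svd(Q-Q.mean(0),full_matrices=False)
        print(n,'ring',round(g['p'],2),np.round(g['pixel']),len(Q),'c',c.round(3),'lo',np.percentile(Q,2,0).round(4),'hi',np.percentile(Q,98,0).round(4),'normal',v[2].round(2))
E
python3 ringlook.py wrist,scene
```

```text
10.75 [0.57270689 0.05554793 0.2220526 ] [-0.21296064  0.39094303  0.4480899 ] 0.01980915795462801
wrist ring 0.69 [255. 232.] 2446 c [0.578 0.061 0.235] lo [0.5652 0.0484 0.1143] hi [0.5877 0.0702 0.2567] normal [ 0.8  -0.6   0.02]
wrist ring 0.64 [306. 159.] 839 c [0.609 0.045 0.079] lo [ 0.5636 -0.0009  0.0517] hi [0.6319 0.0739 0.1044] normal [-0.27  0.38 -0.89]
```

Run:
```python
import cv2,glob,numpy as np
f=sorted(glob.glob('pics/rwrist*'))[-1];a=cv2.imread(f)[90:480,150:650]
b=cv2.imread(sorted(glob.glob('pics/rscene*'))[-1])[250:430,330:530]
b=cv2.resize(b,(390*200//180,390)); cv2.imwrite('pics/c5.png',np.hstack([a,b])[:, :800] if a.shape[1]+b.shape[1]<=800 else cv2.resize(np.hstack([a,b]),(800,int(390*800/(a.shape[1]+b.shape[1])))))
```

```text
(no output)
```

View pics/c5.png

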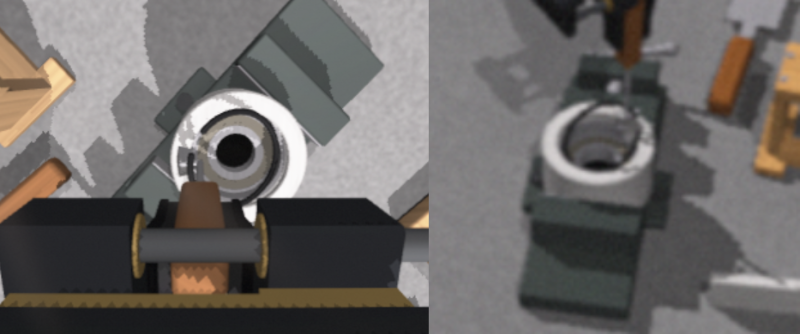

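The ring end is up on the pick near (195,155), and the ring lies tilted across the bore. I'll check whether its far side is free.

```bash
cat > bins.py <<'E'
from h import *
o=monitor.get_obs(); print(o['time_s'],o['tool_pos'],o['force'])
im,d,m,P=look('wrist'); n=np.array([-.682,.731]);t=np.array([.731,.682])
hsv=im.max(2)
for g in regions_of('wrist','ring')[:2]:
    k=g['pixels']&(d>0)&(P[...,2]<.13);Q=P[k]
    if len(Q)<5: continue
    print('ring',g['p'],len(Q)); q=Q[:,:2]-[.5956,.0335]; b=np.degrees(np.arctan2(q@t,q@n)); v=hsv[k]
    for lo in range(-180,180,20):
        s=(b>=lo)&(b<lo+20)
        if s.sum()>2: print(lo,s.sum(),np.median(np.hypot(*q[s].T)).round(4),np.percentile(Q[s,2],[10,50,90]).round(4),np.median(v[s]))
E
python3 bins.py
```

```text
10.95 [0.57262646 0.05554251 0.22194054] [-0.62152467  0.29214113 -0.11417957]
ring 0.94 778
-180 46 0.0306 [0.0676 0.069  0.0699] 40.5
-160 47 0.0313 [0.068  0.0697 0.0705] 37.0
-140 54 0.0333 [0.0685 0.0713 0.0733] 42.0
-120 73 0.0362 [0.0688 0.075  0.0781] 45.0
-100 17 0.0368 [0.0773 0.0793 0.0806] 45.0
-40 3 0.0398 [0.0681 0.0686 0.0783] 100.0
-20 61 0.0391 [0.101  0.103  0.1044] 57.0
0 54 0.0388 [0.1027 0.1036 0.1048] 49.0
40 78 0.0396 [0.097  0.0991 0.1008] 50.5
60 82 0.04 [0.0914 0.0944 0.0969] 47.0
80 69 0.0395 [0.0852 0.0879 0.0905] 48.0
100 53 0.0375 [0.0784 0.0811 0.0841] 51.0
120 52 0.0352 [0.0737 0.0758 0.0776] 54.0
140 47 0.0327 [0.0708 0.0718 0.0733] 52.0
160 41 0.0311 [0.0685 0.0697 0.0711] 49.0
```

The ring is free: its far side is inside the bore radius at z 0.069 and the near end sits on the toe at z 0.103. I'll lift slowly while shifting towards the drum's axis, so it hangs clear.

Request:
step_arm(
  deltas=[
    [-0.8, -0.006, 0, 0.003, 0],
    [-0.8, -0.014, 0, 0.007, 0],
    [-0.8, -0.022, 0, 0.011, 0],
    [-0.8, -0.031, 0, 0.015, 0],
    [-0.8, -0.04, 0, 0.019, 0],
    [-0.8, -0.05, 0, 0.023, 0],
    [-0.8, -0.06, 0, 0.027, 0],
    [-0.8, -0.07, 0, 0.03, 0],
    [-0.8, -0.08, 0, 0.03, 0],
    [-0.8, -0.09, 0, 0.03, 0],
    [-0.8, -0.1, 0, 0.03, 0],
    [-0.8, -0.1, 0, 0.03, 0],
  ],
)

```text
time_s: 12.55
tool_pos: [0.5936, 0.0337, 0.3231]
tool_rot: [60.1, 89.9, 13.1]
force: [0.5, 0.5, -0.9]
grip_width: 0.02
```

```bash
python3 ringlook.py wrist,side
python3 - <<'E'
import cv2,glob,numpy as np
a=cv2.imread(sorted(glob.glob('pics/rwrist*'),key=lambda f:int(f[:-4].split('_')[1]))[-1])[60:420,150:600]
b=cv2.imread(sorted(glob.glob('pics/rside*'))[-1])[130:310,300:475]
cv2.imwrite('pics/c6.png',np.hstack([a,cv2.resize(b,(350,360))]))
E
```

```text
12.55 [0.5935804  0.03367852 0.32314625] [ 0.49777399  0.49669434 -0.90535857] 0.020023266012304378
wrist ring 0.86 [250. 167.] 297 c [0.598 0.044 0.191] lo [0.5841 0.0315 0.1236] hi [0.6253 0.0676 0.2057] normal [-0.65  0.76  0.01]
wrist ring 0.35 [250. 191.] 103 c [0.592 0.038 0.204] lo [0.5837 0.0303 0.2019] hi [0.5989 0.0447 0.2059] normal [-0.07 -0.04  1.  ]
```

View pics/c6.png

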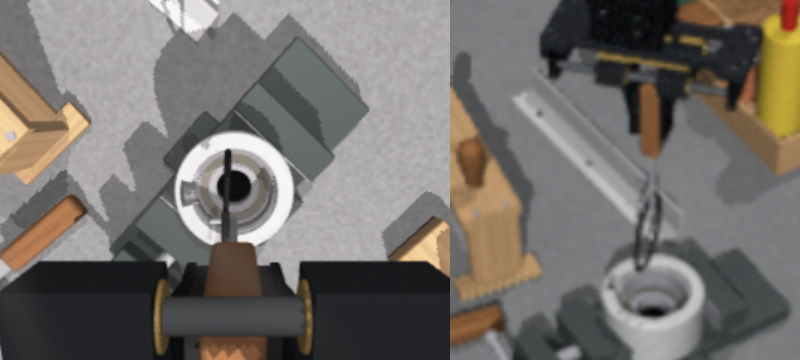

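The ring hangs vertically on the toe, with its plane normal along the toe, and is clear of the drum. I'll carry it gently to the tray.

Request:
step_arm(
  deltas=[
    [-0.8, 0, -0.004, 0.003, 0],
    [-0.8, 0, -0.012, 0.0085, 0],
    [-0.8, 0, -0.024, 0.017, 0],
    [-0.8, 0, -0.038, 0.027, 0],
    [-0.8, 0, -0.054, 0.038, 0],
    [-0.8, 0, -0.07, 0.0495, 0],
    [-0.8, 0, -0.086, 0.061, 0],
    [-0.8, 0, -0.102, 0.0725, 0],
    [-0.8, 0, -0.118, 0.0835, 0],
    [-0.8, 0, -0.134, 0.095, 0],
    [-0.8, 0, -0.15, 0.1065, 0],
    [-0.8, 0, -0.166, 0.1175, 0],
  ],
)

```text
time_s: 14.25
tool_pos: [0.5516, -0.1668, 0.3221]
tool_rot: [43.4, 90.0, -3.6]
force: [0.3, -0.7, -1.3]
grip_width: 0.0198
```

Request:
step_arm(
  deltas=[
    [-0.8, 0, -0.016, 0.0115, 0],
    [-0.8, 0, -0.032, 0.023, 0],
    [-0.8, 0, -0.048, 0.034, 0],
    [-0.8, 0, -0.064, 0.0455, 0],
    [-0.8, 0, -0.08, 0.057, 0],
    [-0.8, 0, -0.096, 0.068, 0],
    [-0.8, 0, -0.112, 0.0795, 0],
    [-0.8, 0, -0.128, 0.091, 0],
    [-0.8, 0, -0.14, 0.0995, 0],
    [-0.8, 0, -0.15, 0.1065, 0],
    [-0.8, 0, -0.156, 0.1105, 0],
    [-0.8, 0, -0.1574, 0.1118, 0],
  ],
)

```text
time_s: 15.75
tool_pos: [0.513, -0.3549, 0.322]
tool_rot: [147.4, 90.0, 100.4]
force: [-0.3, -0.1, -1.1]
grip_width: 0.0194
```

Run:
```python
from h import *
o=monitor.get_obs(); T=o['tool_pos']; print(o['time_s'],T,o['force'],o['grip_width'],o['qpos'].round(1))
im,d,m,P=look('wrist'); x,y,z=P[...,0],P[...,1],P[...,2]; n=np.array([-.689,.724])
for nm in ['ring','tray']:
    for g in regions_of('wrist',nm)[:1]:
        Q=P[g['pixels']&(d>0)]; print(nm,g['p'],len(Q),np.percentile(Q,2,0).round(4),np.percentile(Q,98,0).round(4))
        if nm=='ring': save(im[20:300,100:420],'w7.png',2.4)
for c in ['side','scene','wrist']:
    if c!='wrist': im,d,m,P=look(c); x,y,z=P[...,0],P[...,1],P[...,2]
    k=(d>0)&(np.abs(x-.489)<.13)&(np.abs(y+.3215)<.13)&(z>.016)&(z<.026); 
    nlab,lab,st,_=cv2.connectedComponentsWithStats(k.astype(np.uint8),connectivity=8)
    i=1+np.argmax(st[1:,4]); print(c,st[i,4],cv2.minAreaRect(P[lab==i][:,:2].astype(np.float32)*1000))
    if c!='wrist':
        g=regions_of(c,'ring')[:1]
        for g in g:
            Q=P[g['pixels']&(d>0)]
            if len(Q): print('ring',c,g['p'],len(Q),Q.min(0).round(4),Q.max(0).round(4))
```

```text
15.75 [ 0.51295828 -0.35492067  0.32199969] [-0.28662509 -0.13923486 -1.11561571] 0.019352937986911168 [ -3.6  16.9  45.7  81.2 -12.   86.9  -5.5]
ring 0.61 280 [ 0.5028 -0.3565  0.1228] [ 0.5442 -0.3236  0.2045]
tray 0.66 11026 [ 3.956e-01 -4.080e-01 -1.000e-04] [ 0.5826 -0.2294  0.0211]
side 234 ((593.607666015625, -419.527587890625), (49.73733901977539, 63.6969108581543), 0.6288087964057922)
ring side 0.45 67 [ 0.4821 -0.3754  0.    ] [ 0.5875 -0.2687  0.2048]
scene 464 ((521.7041015625, -333.1742248535156), (171.48960876464844, 253.5228729248047), 68.6822509765625)
ring scene 0.59 14 [ 3.789e-01 -4.140e-01  3.000e-04] [ 0.5479 -0.3208  0.1712]
wrist 464 ((521.7041015625, -333.1742248535156), (171.48960876464844, 253.5228729248047), 68.6822509765625)
```

View pics/w7.png

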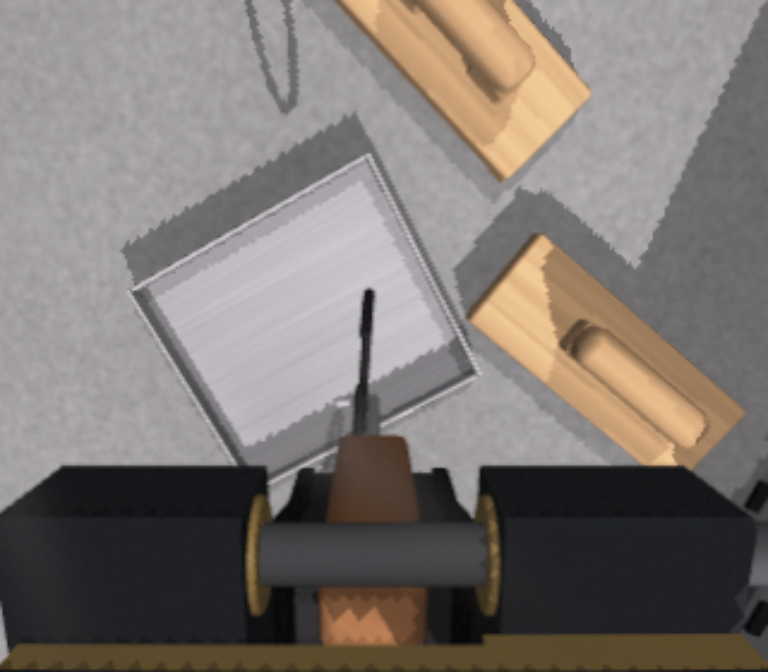

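The ring still hangs on the toe, around (365,360) in the crop, above the tray, whose centre I put at about (0.489,-0.319). I'll lower until its lower edge is nearly on the floor. Then I'll lay it over along an arc with the toe supporting its upper side.

Request:
step_arm(
  deltas=[
    [-0.8, 0.006, 0, 0, 0],
    [-0.8, 0.02, 0, 0, 0],
    [-0.8, 0.035, 0, 0, 0],
    [-0.8, 0.05, 0, 0, 0],
    [-0.8, 0.065, 0, 0, 0],
    [-0.8, 0.08, 0, 0, 0],
    [-0.8, 0.093, 0, 0, 0],
    [-0.8, 0.103, 0, 0, 0],
    [-0.8, 0.109, 0, 0, 0],
    [-0.8, 0.114, 0, 0, 0],
    [-0.8, 0.1165, 0, 0, 0],
    [-0.8, 0.118, 0, 0, 0],
  ],
)

```text
time_s: 17.6
tool_pos: [0.5132, -0.3547, 0.2042]
tool_rot: [31.3, 90.0, -15.7]
force: [0.2, -0.2, -1.2]
grip_width: 0.0195
```

Request:
step_arm(
  deltas=[
    [-0.8, 0.0, 0, 0, 0],
    [-0.8, 0.0005, 0, -0.004, 0],
    [-0.8, 0.001, 0, -0.008, 0],
    [-0.8, 0.0015, 0, -0.012, 0],
    [-0.8, 0.0025, 0, -0.016, 0],
    [-0.8, 0.0035, 0, -0.02, 0],
    [-0.8, 0.0045, 0, -0.024, 0],
    [-0.8, 0.006, 0, -0.028, 0],
    [-0.8, 0.0075, 0, -0.032, 0],
    [-0.8, 0.0095, 0, -0.036, 0],
    [-0.8, 0.0115, 0, -0.04, 0],
  ],
)

```text
time_s: 18.98
tool_pos: [0.4856, -0.3252, 0.1924]
tool_rot: [134.3, 90.0, 87.3]
force: [-0.1, -0.5, -0.7]
grip_width: 0.0199
```

```bash
cat > rt.py <<'E'
from h import *
import sys
o=monitor.get_obs(); T=o['tool_pos']; print(o['time_s'],T,o['force'],o['grip_width'])
R=Rm(o['tool_rot']); n=-R[:2,2]; t=R[:2,1]; S=T[:2]+.0025*t
for c in ['wrist','side']:
    im,d,m,P=look(c)
    if len(sys.argv)>1 and c=='wrist': save(im[60:300,130:400],sys.argv[1],2.4)
    V=im.max(2); q=P[...,:2]-S
    a,b=q@n,q@t
    k=(d>0)&(V<70)&(P[...,2]>.004)&(P[...,2]<.12)&(abs(a)<.12)&(abs(b)<.06)
    for g in regions_of(c,'ring')[:1]: print(c,'net',round(g['p'],2)); k&=g['pixels']
    for lo in np.arange(-.06,.06,.01):
        s=k&(b>=lo)&(b<lo+.01)
        if s.sum()>2: print('t%+.3f'%lo,s.sum(),'n',np.percentile(a[s],[5,50,95]).round(3),'z',np.percentile(P[...,2][s],[5,50,95]).round(3))
E
python3 rt.py w8.png
```

```text
18.975 [ 0.4855603  -0.32521689  0.19237239] [-0.05063553 -0.54365718 -0.69672274] 0.019875273133021735
wrist net 0.95
t-0.040 13 n [-0.021 -0.018 -0.017] z [0.019 0.023 0.025]
t-0.030 34 n [-0.026 -0.023 -0.02 ] z [0.011 0.015 0.019]
t-0.020 37 n [-0.029 -0.027  0.008] z [0.006 0.009 0.073]
t-0.010 63 n [-0.031  0.007  0.01 ] z [0.005 0.072 0.075]
t+0.000 65 n [-0.032  0.007  0.01 ] z [0.005 0.073 0.075]
t+0.010 27 n [-0.031 -0.029 -0.028] z [0.006 0.009 0.011]
t+0.020 48 n [-0.029 -0.025  0.004] z [0.011 0.017 0.069]
t+0.030 98 n [-0.025 -0.005  0.001] z [0.02  0.057 0.065]
t+0.040 42 n [-0.019 -0.013 -0.007] z [0.036 0.045 0.053]
t-0.040 11 n [-0.02  -0.007 -0.001] z [0.025 0.046 0.06 ]
t-0.030 7 n [-0.027  0.001  0.003] z [0.014 0.064 0.069]
t-0.020 10 n [-0.107 -0.003  0.006] z [0.007 0.039 0.074]
t-0.010 9 n [-0.076  0.005  0.008] z [0.006 0.072 0.075]
t+0.000 8 n [-0.099 -0.033  0.007] z [0.005 0.006 0.077]
t+0.010 6 n [-0.077 -0.032 -0.03 ] z [0.006 0.009 0.014]
t+0.020 5 n [-0.086 -0.029 -0.028] z [0.011 0.012 0.015]
t+0.030 16 n [-0.079 -0.022 -0.003] z [0.015 0.033 0.062]
t+0.040 8 n [-0.078 -0.045 -0.012] z [0.011 0.029 0.048]
```

View pics/w8.png

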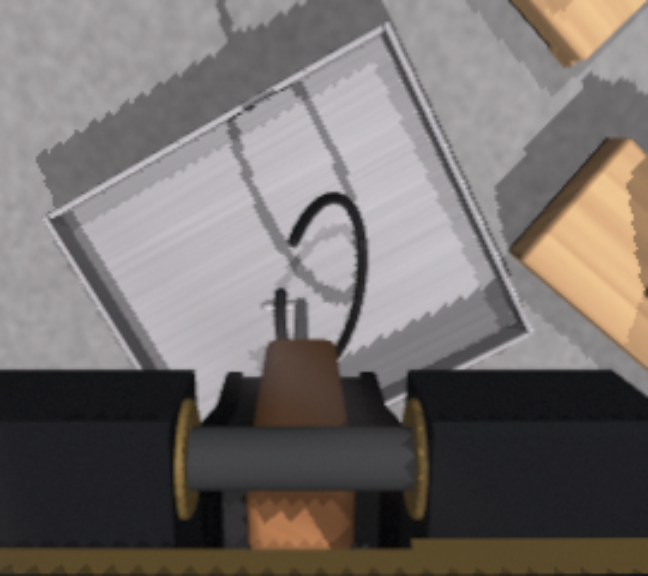

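The laying over works: the lower edge is on the tray floor and the upper wire is on the toe at z 0.072, a tilt of about 58°. I'll continue the arc.

Request:
step_arm(
  deltas=[
    [-0.8, 0.0035, 0, -0.006, 0],
    [-0.8, 0.008, 0, -0.0115, 0],
    [-0.8, 0.0125, 0, -0.0165, 0],
    [-0.8, 0.0175, 0, -0.021, 0],
    [-0.8, 0.023, 0, -0.025, 0],
    [-0.8, 0.029, 0, -0.029, 0],
    [-0.8, 0.035, 0, -0.032, 0],
    [-0.8, 0.0415, 0, -0.0345, 0],
    [-0.8, 0.048, 0, -0.0365, 0],
    [-0.8, 0.054, 0, -0.038, 0],
    [-0.8, 0.057, 0, -0.0385, 0],
    [-0.8, 0.057, 0, -0.0385, 0],
  ],
)

```text
time_s: 20.68
tool_pos: [0.4594, -0.2972, 0.1353]
tool_rot: [-148.7, 90.0, 164.3]
force: [0.2, -0.9, -0.4]
grip_width: 0.0202
```

```bash
python3 rt.py w9.png
```

```text
20.675 [ 0.45941048 -0.29723221  0.13534178] [ 0.22206582 -0.91843278 -0.37820073] 0.020166541013687235
wrist net 0.62
t-0.040 5 n [-0.041 -0.04  -0.038] z [0.009 0.01  0.011]
t-0.030 32 n [-0.059 -0.056 -0.053] z [0.006 0.007 0.008]
t-0.020 43 n [-0.064 -0.061  0.009] z [0.006 0.007 0.018]
t-0.010 81 n [-0.066 -0.062  0.013] z [0.005 0.008 0.019]
t+0.000 63 n [-0.067 -0.065  0.012] z [0.005 0.007 0.018]
t+0.010 37 n [-0.065 -0.063 -0.06 ] z [0.006 0.007 0.008]
t+0.020 72 n [-0.062 -0.057  0.003] z [0.006 0.008 0.017]
t+0.030 160 n [-0.053 -0.017 -0.002] z [0.008 0.013 0.016]
t+0.040 68 n [-0.038 -0.027 -0.015] z [0.01  0.013 0.014]
side net 0.62
t-0.040 6 n [-0.023 -0.017 -0.01 ] z [0.012 0.016 0.018]
t-0.030 7 n [-0.01  -0.001  0.003] z [0.007 0.016 0.022]
```

It is nearly flat, with the far side on the floor and the near wire's top at z 0.018. I'll draw the toe out from under the wire towards the ring's inside, then lift.

Request:
step_arm(
  deltas=[
    [-0.8, 0.0025, 0, 0, 0],
    [-0.8, 0.0025, 0, 0.003, 0],
    [-0.8, 0.0025, 0, 0.007, 0],
    [-0.8, 0.0025, 0, 0.012, 0],
    [-0.8, 0.0025, 0, 0.018, 0],
    [-0.8, 0.0025, 0, 0.024, 0],
    [-0.8, 0.0025, 0, 0.028, 0],
    [-0.8, 0.0025, 0, 0.028, 0],
  ],
)

```text
time_s: 21.88
tool_pos: [0.4787, -0.3181, 0.133]
tool_rot: [-57.2, 90.0, -104.2]
force: [0.1, -0.7, -0.5]
grip_width: 0.02
```

```bash
python3 rt.py w10.png
```

```text
21.875 [ 0.47874135 -0.31809811  0.13300609] [ 0.12951766 -0.65696132 -0.45492495] 0.020031519320835217
wrist net 0.85
t-0.040 43 n [-0.043 -0.04  -0.035] z [0.007 0.009 0.011]
t-0.030 41 n [-0.06  -0.057 -0.053] z [0.005 0.007 0.008]
t-0.020 56 n [-0.065 -0.061  0.01 ] z [0.005 0.007 0.016]
t-0.010 89 n [-0.067 -0.063  0.013] z [0.005 0.008 0.017]
t+0.000 83 n [-0.067 -0.064  0.013] z [0.005 0.007 0.016]
t+0.010 47 n [-0.066 -0.063 -0.061] z [0.006 0.007 0.008]
t+0.020 81 n [-0.061 -0.055  0.004] z [0.007 0.008 0.015]
t+0.030 210 n [-0.052 -0.026 -0.002] z [0.007 0.011 0.014]
t+0.040 71 n [-0.038 -0.028 -0.017] z [0.009 0.011 0.012]
side net 0.71
t+0.000 4 n [-0.07  -0.068 -0.066] z [0.006 0.009 0.01 ]
t+0.010 4 n [-0.068 -0.066 -0.064] z [0.005 0.006 0.009]
t+0.020 7 n [-0.063 -0.06  -0.057] z [0.006 0.007 0.01 ]
```

View pics/w10.png

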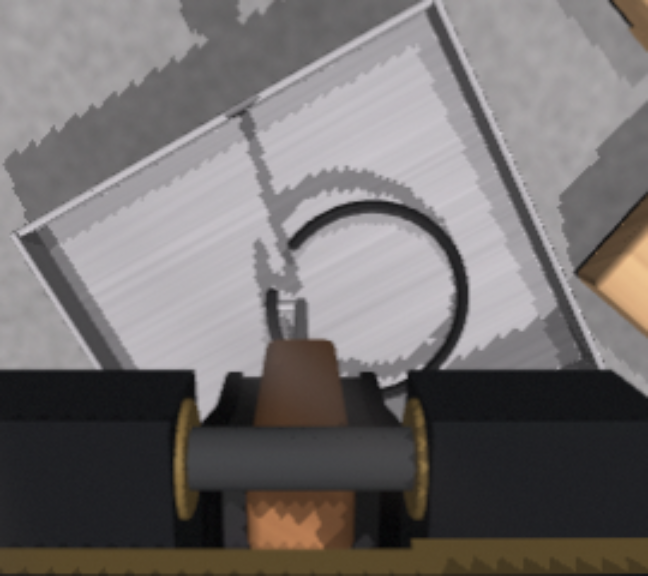

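The ring was dragged along; its end at (272,292) is still over the toe at (290,308). Slow pulling just moves it, so I'll use its inertia with one quick withdrawal.

Request:
step_arm(
  deltas=[
    [-0.8, 0, 0, 0.036, 0],
    [-0.8, 0, 0, 0.036, 0],
    [-0.8, 0, 0, 0.036, 0],
  ],
)

```text
time_s: 22.45
tool_pos: [0.5026, -0.3437, 0.1328]
tool_rot: [-167.3, 89.9, 145.7]
force: [-1.0, -0.1, -1.0]
grip_width: 0.0199
```

```bash
python3 rt.py w11.png
```

```text
22.45 [ 0.5025929  -0.34370714  0.13280382] [-0.98116645 -0.11598922 -0.9506435 ] 0.019881150760166715
wrist net 0.89
t-0.030 92 n [-0.024  0.032  0.039] z [0.005 0.006 0.008]
t-0.020 82 n [-0.029  0.04   0.045] z [0.005 0.006 0.008]
t-0.010 53 n [-0.032 -0.03   0.047] z [0.005 0.007 0.008]
t+0.000 33 n [-0.033 -0.031 -0.03 ] z [0.005 0.006 0.008]
t+0.010 39 n [-0.031 -0.029 -0.026] z [0.006 0.007 0.007]
t+0.020 78 n [-0.027 -0.022  0.039] z [0.005 0.007 0.008]
t+0.030 208 n [-0.018  0.007  0.033] z [0.005 0.006 0.008]
t+0.040 45 n [-0.002  0.008  0.018] z [0.005 0.006 0.008]
side net 0.16
```

The ring now lies flat, with its wire's top at z 0.005–0.008 all round and its centre about 21 mm from the tray's centre. The shaft stands free inside it, so I'll lift straight up and return to the rack.

Request:
step_arm(
  deltas=[
    [-0.8, -0.02, 0, 0, 0],
    [-0.8, -0.06, 0, 0, 0],
    [-0.8, -0.11, 0, 0, 0],
    [-0.8, -0.16, 0, 0, 0],
    [-0.8, -0.197, 0, 0, 0],
    [-0.8, -0.197, 0.025, -0.027, 0],
    [-0.8, -0.197, 0.055, -0.059, 0],
    [-0.8, -0.197, 0.09, -0.096, 0],
    [-0.8, -0.197, 0.125, -0.134, 0],
    [-0.8, -0.197, 0.16, -0.171, 0],
    [-0.8, -0.197, 0.195, -0.208, 0],
    [-0.8, -0.197, 0.23, -0.246, 0],
  ],
)

```text
time_s: 24.15
tool_pos: [0.5033, -0.0062, 0.3319]
tool_rot: [66.8, 89.8, 19.7]
force: [0.8, 0.4, -0.1]
grip_width: 0.0198
```

Request:
step_arm(
  deltas=[
    [-0.8, 0, 0.035, -0.037, -7],
    [-0.8, 0, 0.07, -0.075, -14],
    [-0.8, 0, 0.105, -0.112, -21],
    [-0.8, 0, 0.14, -0.15, -28],
    [-0.8, 0, 0.175, -0.187, -35],
    [-0.8, 0, 0.205, -0.219, -41],
    [-0.8, 0, 0.22, -0.235, -41],
    [-0.8, 0, 0.2245, -0.2397, -41],
    [-0.8, 0, 0.2245, -0.2397, -41],
    [-0.8, 0, 0.2245, -0.2397, -41],
  ],
)

```text
time_s: 25.4
tool_pos: [0.5051, 0.3189, 0.3306]
tool_rot: [-19.1, 90.0, -25.4]
force: [0.3, -0.0, -1.2]
grip_width: 0.0195
```

Run:
```python
from h import *
o=monitor.get_obs(); T=o['tool_pos']; print(o['time_s'],T,o['force'],o['grip_width']); R=Rm(o['tool_rot']); print(R.round(3),o['qpos'].round(1))
im,d,m,P=look('wrist'); x,y,z=P[...,0],P[...,1],P[...,2]
q=P[...,:2]-T[:2]; a,b=q@R[:2,2],q@R[:2,1]
for lo in np.arange(.2,.36,.02):
    s=(d>0)&(abs(a)<.02)&(abs(b)<.02)&(z>lo)&(z<lo+.02)
    if s.sum(): print(round(lo,2),s.sum(),'z',a[s].min().round(4),a[s].max().round(4),'y',b[s].max().round(4),z[s].min())
# rack edges: board top points, in rack-ish tool frame
k=(d>0)&(abs(z-.112)<.004)&(abs(a)<.08)&(abs(b)<.16)
Q=P[k]; print('rack',k.sum(),cv2.minAreaRect(Q[:,:2].astype(np.float32)*1000))
g=np.zeros((60,60),int)
for lo in np.arange(-.02,.05,.004):
    s=k&(b>lo)&(b<lo+.004); print('%.3f'%lo,s.sum(),a[s].min().round(4) if s.any() else '',a[s].max().round(4) if s.any() else '')
save(im[60:330,130:400],'w12.png',2.2)
```

```text
25.4 [0.50506356 0.31894748 0.33058203] [ 0.27762832 -0.00472836 -1.19105031] 0.01949534971904109
[[ 0.001  0.108  0.994]
 [-0.     0.994 -0.108]
 [-1.    -0.     0.001]] [-47.5  10.3  14.8  83.4  -2.6  86.6 -39. ]
0.2 78 z -0.0154 0.003 y 0.0057 0.20375097362213868
0.22 33 z -0.0017 0.0029 y 0.0057 0.22033523057406795
0.24 38 z -0.0016 0.0026 y 0.0057 0.24069794993304025
0.28 173 z -0.0096 0.0103 y 0.0136 0.2860347468599682
0.3 526 z -0.0184 0.0191 y 0.0135 0.3001586479736465
0.32 988 z -0.0197 0.0199 y 0.0136 0.32008037330836914
0.34 699 z -0.02 0.0198 y 0.0137 0.3400037658349505
rack 6645 ((503.8466491699219, 353.7071228027344), (191.97984313964844, 70.04177856445312), 84.33421325683594)
-0.020 128 -0.0395 0.0305
-0.016 160 -0.0394 0.0304
-0.012 161 -0.0391 0.0304
-0.008 163 -0.0393 0.0304
-0.004 125 -0.0392 0.0302
0.000 57 0.0066 0.0301
0.004 57 0.0066 0.03
0.008 57 0.0066 0.03
0.012 162 -0.0386 0.0298
0.016 163 -0.0398 0.0298
0.020 163 -0.0397 0.0298
0.024 167 -0.0396 0.0296
0.028 198 -0.0396 0.0296
0.032 182 -0.0393 0.0296
0.036 164 -0.0393 0.0294
0.040 164 -0.0392 0.0294
0.044 165 -0.039 0.0293
0.048 203 -0.039 0.0292
```

View pics/w12.png

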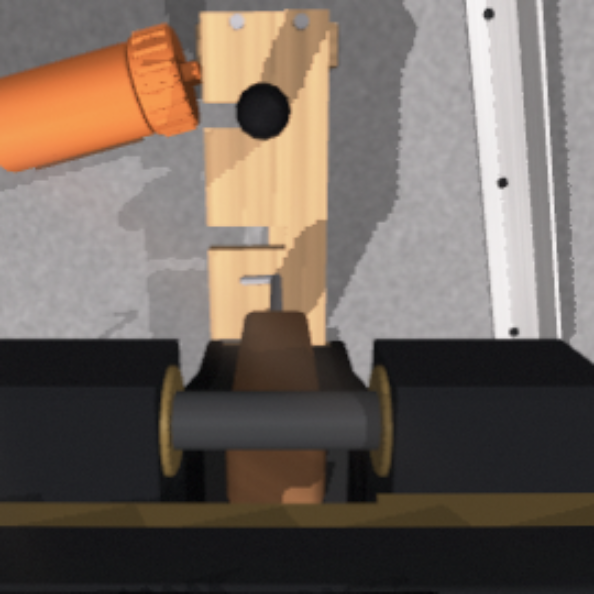

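The slot shows at about (240,240), and the pick's shaft and toe at (275,285). In the tool frame the slot's centre is about +5.5 mm in y and the shaft about +3.2 mm. I'll correct by 2.4 mm in y and -4 mm in z, then lower.

Request:
step_arm(
  deltas=[
    [-0.8, 0.0, 0.0024, -0.004, -0.5],
    [-0.8, 0.0, 0.0024, -0.004, -0.5],
    [-0.8, 0.03, 0.0024, -0.004, -0.5],
    [-0.8, 0.06, 0.0024, -0.004, -0.5],
    [-0.8, 0.085, 0.0024, -0.004, -0.5],
    [-0.8, 0.105, 0.0024, -0.004, -0.5],
    [-0.8, 0.125, 0.0024, -0.004, -0.5],
    [-0.8, 0.145, 0.0024, -0.004, -0.5],
    [-0.8, 0.16, 0.0024, -0.004, -0.5],
    [-0.8, 0.168, 0.0024, -0.004, -0.5],
    [-0.8, 0.1725, 0.0024, -0.004, -0.5],
    [-0.8, 0.1725, 0.0024, -0.004, -0.5],
  ],
)

```text
time_s: 26.95
tool_pos: [0.5007, 0.324, 0.1578]
tool_rot: [41.5, 90.0, 36.0]
force: [-0.3, -1.0, 0.0]
grip_width: 0.0196
```

Request:
step_arm(
  deltas=[
    [-0.5, 0.0005, 0, 0, 0],
    [-0.5, 0.0005, 0, 0, 0],
    [0.3, 0.0005, 0, 0, 0],
    [0.3, 0.0005, 0, 0, 0],
    [1, 0.0005, 0, 0, 0],
    [1, 0.0005, 0, 0, 0],
    [1, 0.0005, 0, 0, 0],
    [1, -0.04, 0, 0, 0],
    [1, -0.09, 0, 0, 0],
    [1, -0.14, 0, 0, 0],
    [1, -0.16, 0, 0, 0],
    [1, -0.16, 0, 0, 0],
  ],
)

```text
time_s: 28.45
tool_pos: [0.5013, 0.3243, 0.3195]
tool_rot: [43.6, 89.8, 38.1]
force: [0.4, -0.1, 0.1]
grip_width: 0.0866
```

Run:
```python
from h import *
o=monitor.get_obs(); print(o['time_s'],o['tool_pos'],o['force'],o['grip_width'])
S={}
for c in ['wrist','scene','side']:
    im,d,m,P=look(c); S[c]=im
    for t in ['pick','ring','awl','screwdriver']:
        for g in regions_of(c,t)[:1]:
            Q=P[g['pixels']&(d>0)]
            if t=='ring': Q=Q[(Q[:,2]<.05)&(Q[:,1]<-.2)&(im[g['pixels']&(d>0)].max(1)<90)]
            if len(Q)>3: print(c,t,round(g['p'],2),len(Q),np.percentile(Q,3,0).round(4),np.percentile(Q,97,0).round(4))
            if t=='pick':
                for zl,zh in [(.115,.13),(.13,.15),(.15,.17),(.17,.188),(.188,.2)]:
                    q=Q[(Q[:,2]>zl)&(Q[:,2]<zh)]
                    if len(q)>3: print('  ',zl,len(q),q.min(0).round(4)[:2],q.max(0).round(4)[:2],q[:,2].max())
w=cv2.resize(S['wrist'],(400,300)); s=cv2.resize(S['side'][80:380,140:400],(346,400)); c=cv2.resize(S['scene'][110:260,80:460],(446,176))
top=np.zeros((400,800,3),np.uint8); top[:300,:400]=w; top[:,420:766]=s
save(top,'fin.png',1)
```

```text
28.45 [0.50133463 0.32434882 0.31952042] [ 0.42132608 -0.06119059  0.07686528] 0.08657895440481522
wrist pick 0.92 635 [0.4924 0.3156 0.1203] [0.5111 0.3365 0.1911]
   0.115 39 [0.4931 0.3348] [0.5115 0.3375] 0.12982837146348764
   0.13 62 [0.4923 0.3322] [0.5121 0.3369] 0.14961389779969075
   0.15 79 [0.4928 0.3326] [0.5115 0.336 ] 0.16998114485530802
   0.17 101 [0.4917 0.3145] [0.5119 0.3349] 0.1879843127768237
   0.188 350 [0.491 0.314] [0.5113 0.3338] 0.19238247353191695
wrist awl 0.85 358 [0.4804 0.2581 0.113 ] [0.5071 0.2704 0.1691]
wrist screwdriver 0.93 549 [0.4975 0.384  0.186 ] [0.5186 0.4047 0.1987]
scene pick 0.78 214 [0.4966 0.3121 0.0503] [0.5136 0.3315 0.1919]
   0.115 33 [0.5031 0.3143] [0.5135 0.3335] 0.1296815794623647
   0.13 44 [0.5057 0.3132] [0.515  0.3328] 0.14952298340213033
   0.15 40 [0.5041 0.3127] [0.5145 0.3305] 0.16976264116308992
   0.17 43 [0.496  0.3107] [0.5167 0.3307] 0.18794546356974573
   0.188 39 [0.4918 0.3115] [0.5122 0.3296] 0.19339120680925947
scene awl 0.53 183 [0.4911 0.2403 0.1149] [0.5097 0.2666 0.1746]
scene screwdriver 0.73 295 [0.4642 0.3795 0.0509] [0.5217 0.4043 0.1984]
side pick 0.53 122 [0.4928 0.3099 0.12  ] [0.5112 0.3291 0.1921]
   0.115 14 [0.4931 0.311 ] [0.5108 0.3247] 0.12852341476132234
   0.13 31 [0.4924 0.309 ] [0.5119 0.3334] 0.14950919493604087
   0.15 32 [0.4916 0.3093] [0.5119 0.3291] 0.16872288437915794
   0.17 30 [0.4919 0.3097] [0.5116 0.3295] 0.18745367575987903
   0.188 15 [0.4934 0.3068] [0.5086 0.3271] 0.19371739921667397
side ring 0.54 80 [ 0.4619 -0.3774  0.0042] [ 0.536  -0.2981  0.0112]
side awl 0.64 128 [0.4823 0.2374 0.1107] [0.5094 0.2616 0.1749]
```

View pics/fin.png

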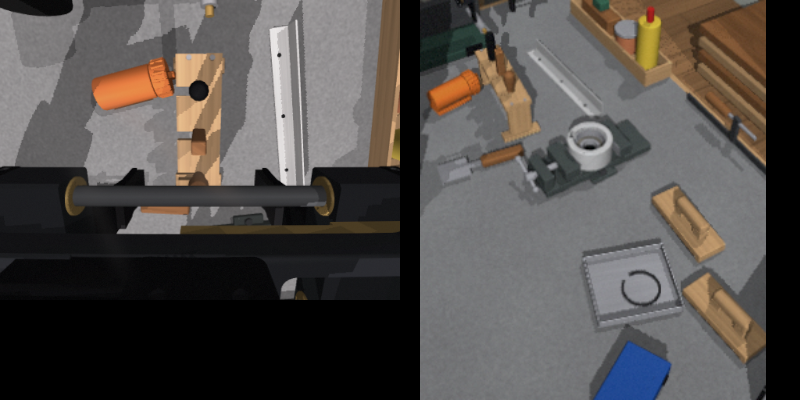

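The wrist view shows the pick standing in the middle slot at (198,140). The side view shows the ring flat in the tray at (640,288). The handle's edges hint at a slight lean, so I'll check that before handing in.

Run:
```python
from h import *
def tilt(P,d,nm):
    x,y,z=P[...,0],P[...,1],P[...,2]
    b0=(d>0)&(abs(x-.502)<.016)&(abs(y-.324)<.018)
    Q=P[b0&(z>.188)&(z<.196)]; A=np.c_[Q[:,:2]-Q[:,:2].mean(0),np.ones(len(Q))]; c=np.linalg.lstsq(A,Q[:,2],rcond=None)[0]; print(nm,'top',len(Q),c.round(4),Q.min(0)[:2],Q.max(0)[:2])
    s=b0&(z>.118)&(z<.185); Q=P[s]; A=np.c_[Q[:,0]-.502,Q[:,2]-.15,np.ones(len(Q))]; c=np.linalg.lstsq(A,Q[:,1],rcond=None)[0]; print(nm,'side y=',len(Q),c.round(4))
z=np.load('w1.npz'); tilt(z['P'],z['d'],'start')
im,d,m,P=look('wrist'); tilt(P,d,'now'); print(monitor.get_obs()['time_s'])
```

```text
start top 372 [-0.0033  0.0315  0.1904] [0.49024702 0.31369872] [0.51113102 0.33460242]
start side y= 285 [ 0.444  -0.0077  0.3168]
now top 357 [0.0088 0.0395 0.1899] [0.49117278 0.31362142] [0.51108781 0.33363875]
now side y= 247 [-0.0999 -0.0485  0.3351]
29.25
```

Run:
```python
from h import *
def f(P,d,nm):
    x,y,z=P[...,0],P[...,1],P[...,2]; k=(d>0)&(abs(x-.502)<.018)&(abs(y-.322)<.022)
    r=[]
    for lo in np.arange(.12,.19,.01):
        s=k&(z>lo)&(z<lo+.01)
        r.append([P[s][:,1].min(),P[s][:,1].max(),P[s][:,0].max()] if s.sum()>3 else [np.nan]*3)
    print(nm,(np.array(r)*1000).round(1).tolist())
for c in ['scene','side','wrist']:
    if c!='wrist': z=np.load(c+'0.npz'); f(z['P'],z['d'],c+' start')
    im,d,m,P=look(c); f(P,d,c+' now')
```

```text
scene start [[311.8, 330.4, 513.3], [312.1, 331.4, 514.2], [313.1, 329.6, 513.2], [312.2, 331.0, 513.7], [312.4, 330.8, 512.7], [313.5, 329.7, 512.7], [311.7, 331.9, 514.2], [313.9, 331.7, 512.8]]
scene now [[313.9, 333.1, 512.7], [313.6, 332.8, 512.7], [313.8, 331.7, 513.2], [312.5, 330.1, 513.2], [312.5, 331.2, 515.3], [311.8, 329.1, 513.4], [311.7, 330.4, 512.9], [313.5, 329.1, 514.2]]
side start [[309.7, 332.6, 510.1], [310.7, 327.1, 509.9], [308.8, 327.3, 512.4], [309.9, 326.8, 511.9], [309.9, 330.7, 508.5], [308.9, 326.0, 513.6], [310.5, 332.7, 511.6], [309.2, 332.7, 509.2]]
side now [[310.6, 326.3, 510.3], [311.9, 330.9, 510.5], [310.3, 332.9, 512.7], [308.3, 332.3, 512.8], [308.0, 328.7, 508.0], [309.5, 325.9, 509.6], [309.5, 333.6, 512.9], [312.5, 326.2, 510.3]]
wrist now [[332.2, 337.4, 512.1], [332.7, 336.8, 511.9], [332.6, 336.3, 511.7], [332.7, 335.8, 511.5], [330.7, 335.4, 511.8], [330.6, 335.0, 511.7], [313.7, 334.7, 511.5], [315.5, 333.3, 510.8]]
```

The lean is real, about 0.045 rad, but it is steady across readings and less than half the 0.1 rad limit. I'll hand in.

```bash
python3 -c "
from h import *
o=monitor.get_obs(); print(o['time_s'],o['force']); print(env.sign_off())"
```

```text
29.4 [ 0.30976557 -0.24887205 -0.1745075 ]
the job is handed in; nothing more can be done
None
```

The ring is out of the drum and flat in the tray, the pick is back in the rack's middle slot, and I handed the job in at 29.4 s. The hand-in reports no verdict.

**What I did:** I took the pick from the middle slot, hooked the ring end through the notch, and lifted until the ring snapped free and hung on the pick. I carried it to the tray and laid it down with the toe still supporting it. My first slow attempt to pull the toe out only dragged the ring along, so I freed it with one quick pull.

**Last checks:**
- **Ring:** the top of its wire measured 5–8 mm above the bench all round in the wrist camera. The side camera later read up to 11 mm, which I took as noise. Its centre is about 21 mm from the tray's centre (limit 60 mm).
- **Pick:** it stands in the middle slot with its handle top at 0.192 m, as at the start, but it leans about 0.045 rad, where it stood straight before. That held steady over several readings and is inside the 0.1 rad limit, so I did not regrip it.
- **Gripper and other tools:** the gripper is open and clear, with no contact force. The awl and screwdriver showed no sign of having moved. I only saw the other bystanders in pictures and did not measure them again.

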